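# Release the locked centrifuge lid with the release rod

### The arm

A 6-joint arm with a two-finger parallel gripper is mounted at the origin on the work surface. World frame = base frame: x ahead of the robot, y to its left, z up, the work surface at z = 0. Lengths are in m, angles in rad, forces in N, time in s.
With the tool pointing down it reaches from about 0.25 to 0.725 m from the base axis. Payload 4 kg.
Tool frame: the origin (TCP) lies on the centre line of the jaws, within the pads' length; the fingertips stand 19 mm ahead of it and the grasp point (between the pads) is the TCP; z points along the fingers, y is the direction in which the jaws open and shut (so a half turn about z gives the same grasp; the last joint's range is limited). The gripper opens to 85 mm and grips with 20 to 120 N. Pads are 22 mm wide; open, the fingers measure 114 mm over their backs; the gripper's body (76 mm by 85 mm) begins 54 mm behind the grasp point. The pads swing forward as they close: fully open they stand 13 mm farther back than shut.
Start: joints at [1.316, 0.241, 0.005, 1.335, 0, 1.571], TCP at [0.126, 0.484, 0.25] pointing down, gripper open.
Joint ranges: [-2.72, 2.72], [-1.05, 1.87], [-1.09, 1.28], [-1.99, 2.15], [-1.42, 1.44], [-3.14, 3.14]. Speed limits (rad/s): [2.79, 2.79, 3.14, 3.14, 3.14, 3.14].

### API

Orientations are given as a unit quaternion [x, y, z, w].
In Python, from workcell import bot gives the robot as it stands. The module is installed in compiled form; this text tells all that it offers.
- The arm moves only by the shell command python3 -m handwheel 'ROWS' [OPENING]. ROWS is JSON, a list of rows, each an object of numbers: "dx", "dy", "dz": the shift along the tool's x, y, z as a fraction of full scale; "ax", "ay", "az": the turn, a rotation vector about the tool's x, y, z as a fraction of full scale. In form: [{"dx": .., "dy": .., "dz": .., "ax": .., "ay": .., "az": ..}, ...]. A call has 1 to 12 rows; each row shifts and turns the commanded pose from where the row before left it, along the tool's axes as they then stand; what a row does not reach is not made up. Full scale, the value 1, is 2.5 cm for a shift and 0.15 rad for a turn. A row lasts 1/10 s, in which the tool goes at most 50 mm and 8.59 degrees, less where a joint would pass 70% of its speed; a pose out of reach is approached as far as the arm can. A call with a number of a shift or a turn outside -1 to 1 is refused whole. A call with a gripper value outside its range is refused whole. OPENING is the gripper's target within -1 to 1 (fully open at 1, half-way at 0, shut at -1), set as the call begins (- or left out, the last holds). The fingers move at their own pace and stop on an object; the grip force is fixed at half the most. Time passes only in rows, so rows that do not move let the fingers close. It gives the time, the measured TCP pose, the force and the opening at its end, in the units of the state.
- bot.get_obs(): the state, without advancing time (a new reading comes with each control period).
- bot.camera(name): name is "scene" or "top" or "wrist"; returns a dict with "img" (420x560x3 uint8, red, green, blue), "intrinsics" (3x3 intrinsics, pixels), "dist_coeffs" ([k1, k2, p1, p2, k3] as OpenCV has them; the pictures are not rectified), "eye" and "rotation" of the camera in the world. Camera axes: x right, y down, z forward; pixel columns grow to the right and rows downward; lengths in m; the calibration is good to about 2 mm. A picture is of the moment at which its call begins. There is no depth.
- bot.job_done(): hands the job in, once; it reports no verdict.
Trained networks look in a picture, given as the dict that the camera call returned (one of the last four; its "shot" number tells which), for a name from the list of things; names that differ only in an ending like _2 or _b are one class to them, and where a whole thing is asked for, a point or a joint stands for the part that bears it (a point fixed in the world has none). Each returns a list of dicts, best first, with "confidence" (0 to 1); they miss things now and then, are a little off and sometimes report something else, mostly with a low value. They report only what shows in the picture. A call takes as long as a camera call.
- bot.trace(thing, picture): "region" (420x560 bool, what is visible of it) and "rect" ([centre column, centre row, width, height] in pixels, round what is visible of it).
The state is a dict: "clock": time; "joint_pos": joint angles; "joint_vel": joint speeds; "tau": joint torques, N m; "eef_pos": TCP position; "tool_rot": TCP orientation; "ft_force": force on the tool from outside, world axes, zero at the start; "ft_torque": the same for the moment, N m; "grip_width": finger opening in m.
Only numpy, scipy, OpenCV 4.12 (cv2) and the standard library are available. Lean on these libraries where they do the work, as an engineer would, in place of code of your own. Each camera call takes 0.05 s, during which the arm holds its last target.

### The job

The power is off and the lid of the benchtop centrifuge is still locked. Take the release rod from its stand, push it gently (less than 20 N) down through the small release hole until the spring catch lets go and the lid comes up by itself, then put the rod back upright, fully home in its stand. Touch the centrifuge only with the rod and leave the other things on the bench where they are.

Things in the scene. Friction and masses are not known exactly. Their poses are not given: they have to be found in the camera images.
- centrifuge: White benchtop centrifuge, fixed, 220 mm (own x) x 240 mm, 150 mm high. Origin: centre of its underside. Own +x points to its front (grey control panel, turned away from the robot), z up. The front 70 mm of its top is a fixed deck 150 mm high with the one release hole at own (+80, +50) mm; behind the deck is the lid, hinged at the back, flush with the deck when shut.
- release_hole (a point): Centre of the mouth of the round vertical release hole, 150 mm above the bench: 14 mm wide, deck 16 mm thick. Below, hidden, is the flat push pad (22 mm across) at the back end of the spring catch. Its depth differs from start to start and is not measured: 18 to 42 mm under the deck's top at rest.
- lid (a joint): Lid angle, rad: 0 shut. The push pad yields at about 6 N; the force rises to about 11 N, then after 6 to 7 mm of travel the catch lets go and it drops to about 8 N; at 10 mm is a hard stop. Freed, a damped spring lifts the lid to about 0.2 in some 3 s; it stays there. Hold the pad down until the lid is well on its way (about 0.07), or the catch takes hold again.
- stand: Grey plastic block 75 x 75 mm, 65 mm high, fixed on the bench to one side of the centrifuge. Origin: centre of its underside, z up. It holds the rod in a vertical blind hole in the middle of its top.
- stand_hole (a point): Centre of the mouth of the stand's hole, 65 mm above the bench: 14 mm wide, 55 mm deep (floor 10 mm above the bench).
- rod: The release rod, loose, about 70 g, 145 mm long: a round aluminium shank 10 mm thick and 95 mm long with a bevelled tip, and on top a round pale wooden handle 16 mm thick and 50 mm long (95 to 145 mm from the tip). Origin: centre of the tip's end face; own z points to the handle. At the start it stands in the stand, tip on the hole's floor, handle 105 to 155 mm above the bench.
- rod_tip (a point): The centre of the tip's end face, the lower end of the rod.
- tube_rack: Bystander: white tube rack 75 x 75 mm, 93 mm high over its tubes, on the other side of the centrifuge from the rod's stand. Origin: centre of its underside.
- beaker: Bystander: glass beaker, 68 mm wide, 90 mm high. Origin: centre of its underside.
- reagent_bottle: Bystander: amber jar with white cap, 64 mm wide, 130 mm high. Origin: centre of its underside.
- lid_edge (a point): Middle of the top of the lid's front edge, 130 mm from the hinge and about 40 mm from the hole's axis; 150 mm above the bench when shut, about 27 mm higher when the lid has come up.

How it is judged:
On the way, in this order (a step that is already met when the one before it is completed fails the run):
1. the rod is lifted clear out of its stand (z of rod_tip in the frame of stand above 0.07 m), for 0.1 s.
2. with the rod's tip in the release hole, the catch lets go and the lid starts to rise (more than 0.03 rad) (value of joint lid above 0.03 rad and horizontal distance between rod_tip and release_hole below 0.01 m and z of rod_tip in the frame of centrifuge below 0.14 m), for 0.1 s.
At the end, for the whole second after the job is handed in: The lid stands open by itself at more than 0.12 rad, and the released rod stands at rest, upright (within 0.15 rad), with its tip in the stand's hole: within 6 mm of the hole's axis and less than 18 mm above the bench (fully home is 10 mm) (value of joint lid above 0.12 rad and horizontal distance between rod_tip and stand_hole below 0.006 m and z of rod_tip in the frame of stand below 0.018 m and angle between rod's own z axis and vertical below 0.15 rad and linear speed of rod below 0.03 m/s); the robot touches nothing.
It fails at once if the rod presses on the centrifuge or its latch with more than 20 N (contact force between rod and centrifuge above 20 N).
It fails at once if the gripper or arm touches the centrifuge or its lid (more than 3 N) (contact force between any of the fingers, the arm and centrifuge above 3 N).
It fails at once if a bystander is moved more than 25 mm (distance of any of tube_rack, beaker, reagent_bottle from where it was at the start of the episode above 0.025 m).
It also fails if it takes over 64 s, if anything falls off the work surface, if the arm or the gripper's body presses on something with over 40 N, if the wrist force passes 120 N, or if a joint passes its speed limit or range.

## Working session

There is one attempt and no reset: what is moved stays moved. The work goes in short steps, Python scripts to look and compute and a shell command to move; the robot and the scene stay as the last step left them, time stands still between calls to the robot, and variables do not carry over. Pictures are saved under pics/ and viewed, and the job is handed in when it is done.

```bash
mkdir -p pics; ls; cat > h.py <<'E'
import numpy as np,cv2,json
from workcell import bot
def ray(c,px):
    p=cv2.undistortPoints(np.array([[px]],float),np.array(c["intrinsics"]),np.array(c["dist_coeffs"]))[0,0]
    return np.array(c["eye"]),np.array(c["rotation"])@np.array([p[0],p[1],1])
def atz(c,px,z):
    e,d=ray(c,px); return e+d*(z-e[2])/d[2]
def proj(c,P):
    R=np.array(c["rotation"]);e=np.array(c["eye"])
    r=R.T;t=-r@e
    return cv2.projectPoints(np.array(P,float).reshape(-1,3),cv2.Rodrigues(r)[0],t,np.array(c["intrinsics"]),np.array(c["dist_coeffs"]))[0].reshape(-1,2)
def tri(obs):
    A=np.zeros((3,3));b=np.zeros(3)
    for c,px in obs:
        e,d=ray(c,px);d=d/np.linalg.norm(d);M=np.eye(3)-np.outer(d,d);A+=M;b+=M@e
    return np.linalg.solve(A,b)
def save(c,n): cv2.imwrite("pics/"+n,c["img"][:,:,::-1])
E
python3 - <<'E'
from h import *
o=bot.get_obs();print(o)
for n in ["scene","top","wrist"]:
    c=bot.camera(n);save(c,n+"0.png");print(n,np.round(c["eye"],3),np.round(c["rotation"],3).tolist(),np.round(c["intrinsics"],1).tolist())
    for t in ["centrifuge","stand","rod","tube_rack","beaker","reagent_bottle"]:
        for r in bot.trace(t,c)[:2]: print(t,np.round(r["rect"],1),round(r["confidence"],2))
E
```

```text
pics
{'clock': 0.0, 'joint_pos': array([1.31601555e+00, 2.41429232e-01, 3.72271597e-03, 1.33522818e+00,
       2.36555419e-05, 1.57079083e+00]), 'joint_vel': array([ 0.00066683,  0.00057378, -0.00012179, -0.0005903 ,  0.00077996,
        0.00075625]), 'tau': array([-7.69977723e-04, -3.72318649e+01,  2.52407974e+01,  1.68123795e-02,
       -2.01042649e-04,  5.52597712e-06]), 'eef_pos': array([0.12585786, 0.48327635, 0.24940425]), 'tool_rot': array([ 1.27043329e-01,  9.91896592e-01, -1.05901819e-03, -1.47570640e-04]), 'ft_force': array([0.18039717, 0.08771897, 0.01684107]), 'ft_torque': array([ 0.05397766, -0.03392016,  0.00636794]), 'grip_width': 0.08526848536926766}
scene [1.081 0.611 0.739] [0.305, 0.841, -0.423, -0.144] [[442.1, 0.0, 275.8], [0.0, 442.1, 209.6], [0.0, 0.0, 1.0]]
centrifuge [283.  236.9 139.3 130.1] 0.78
stand [395.3 308.1  57.6  51.4] 0.64
rod [401.8 277.2  10.6  33.7] 0.49
tube_rack [225.  179.9  29.8  28.1] 0.63
beaker [318.5 363.   39.6  56.7] 0.92
reagent_bottle [165.8 190.5  30.7  53.6] 0.97
reagent_bottle [282.8 234.3 134.7 123.8] 0.74
top [0.396 0.018 1.131] [-0.703, 0.706, -0.075, 0.051] [[426.0, 0.0, 281.7], [0.0, 426.0, 215.6], [0.0, 0.0, 1.0]]
centrifuge [278.9 221.8 113.5 109.6] 0.81
centrifuge [165.3 163.1  26.8  30.6] 0.29
stand [278.2 232.7 103.6  65.3] 0.71
stand [164.8 245.9  42.   38.2] 0.59
rod [155.5 242.6  14.6   7.9] 0.4
rod [166.9 162.4  26.   32.2] 0.21
tube_rack [379.  239.7  37.7  35.9] 0.88
beaker [163.6 159.9  28.1  28.7] 0.66
reagent_bottle [408.8 178.3  32.6  34.3] 0.7
wrist [0.056 0.502 0.375] [0.783, 0.605, 0.089, 0.114] [[348.8, 0.0, 283.7], [0.0, 348.8, 205.8], [0.0, 0.0, 1.0]]
```

```bash
python3 - <<'E'
s=open('h.py').read()
s=s.replace('np.array(c["rotation"])','RR(c)').replace("def ray","from scipy.spatial.transform import Rotation as Ro\ndef RR(c): return Ro.from_quat(c['rotation']).as_matrix()\ndef ray",1)
open('h.py','w').write(s)
E
```

```text
(no output)
```

View pics/scene0.png

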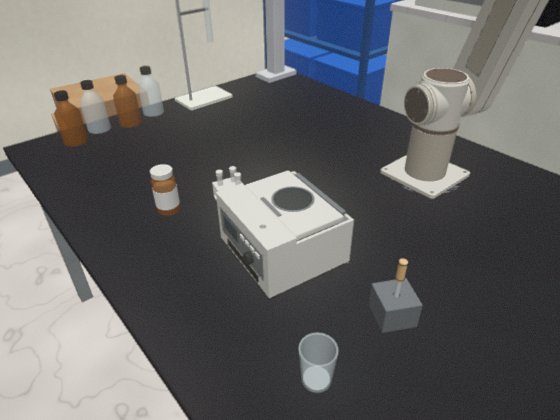

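View pics/top0.png

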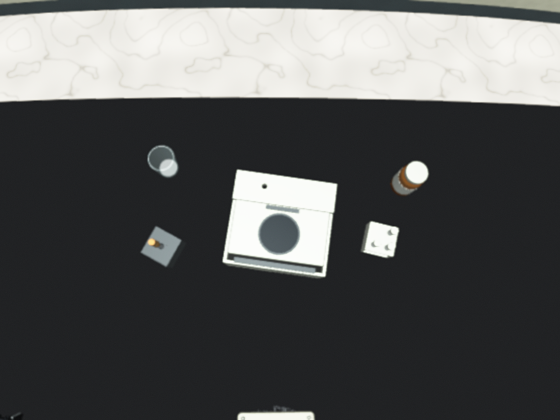

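View pics/wrist0.png

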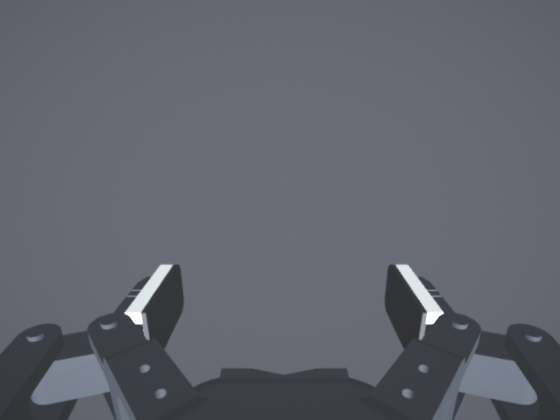

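The scene shows the rod's handle top near (403,262), its stand at (395,305) and the release hole at (263,226). In the top view the hole is at (265,186) and the handle at (152,242). I'll zoom in on these.

```bash
python3 - <<'E'
from h import *
import cv2
s=cv2.imread('pics/scene0.png');t=cv2.imread('pics/top0.png')
z=lambda im,x,y,w=24:cv2.resize(im[y-w:y+w,x-w:x+w],(384,288*0+384),interpolation=cv2.INTER_NEAREST)
def lab(im,x,y,w=24):
    o=z(im,x,y,w)
    for k in range(0,2*w,8):
        p=int(k*384/(2*w));cv2.putText(o,str(x-w+k),(p,8),0,.3,(0,0,255),1);cv2.putText(o,str(y-w+k),(0,p+8),0,.3,(0,0,255),1)
    return o
cv2.imwrite('pics/z0.png',cv2.resize(np.vstack([np.hstack([lab(s,263,226),lab(s,400,275)]),np.hstack([lab(t,265,186),lab(t,160,245)])]),(600,600)))
cs=bot.camera("scene");ct=bot.camera("top")
print("hole",atz(cs,(263,226.5),.15),atz(ct,(264.7,186),.15),tri([(cs,(263,226.5)),(ct,(264.7,186))]))
print("rodtop",atz(cs,(403.3,261),.155),atz(ct,(151.5,242.3),.155),tri([(cs,(403.3,261)),(ct,(151.5,242.3))]))
for n,c in(("scene",cs),("top",ct)):
  for r in bot.trace("stand",c):
    cn=cv2.findContours(r["region"].astype(np.uint8),0,2)[0]
    print(n,r["confidence"],[cv2.minAreaRect(k) for k in cn if len(k)>10])
E
```

```text
hole [0.64857684 0.02918635 0.15      ] [0.64373542 0.02401288 0.15      ] [0.64493536 0.02411396 0.14495468]
rodtop [0.51456809 0.28734671 0.155     ] [0.50937707 0.28484059 0.155     ] [0.51018604 0.28548524 0.15091448]
scene 0.59 [((395.0962219238281, 304.5132141113281), (50.92506408691406, 51.109352111816406), 79.3803482055664)]
top 0.77 [((163.37326049804688, 247.86732482910156), (33.86405563354492, 31.416587829589844), 32.27564239501953)]
```

View pics/z0.png

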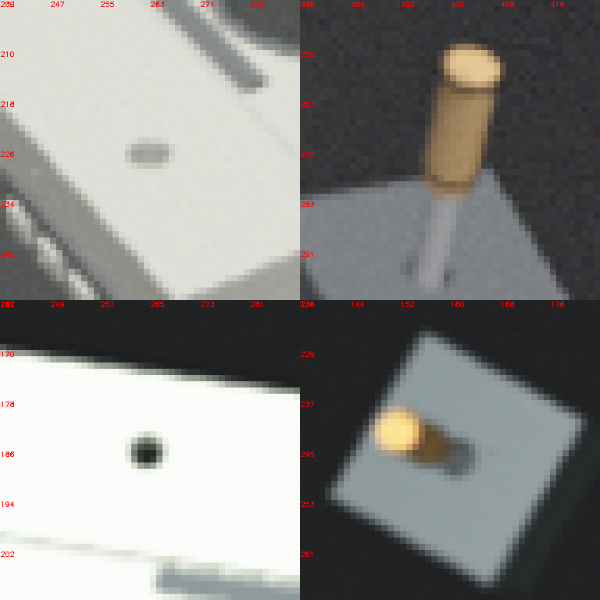

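```bash
cat >> h.py <<'E'
def delta(target,yaw_y=None):
    """needed shift in tool axes (units), and turn to point down with tool y along yaw_y"""
    o=bot.get_obs();R=Ro.from_quat(o["tool_rot"]).as_matrix()
    d=R.T@(np.array(target)-o["eef_pos"])/.025
    print("pos",np.round(o["eef_pos"],4),"shift units",np.round(d,2))
    if yaw_y is not None:
        y=np.array([yaw_y[0],yaw_y[1],0.]);y/=np.linalg.norm(y);z=np.array([0,0,-1.]);x=np.cross(y,z)
        Rt=np.stack([x,y,z],1);print("turn units",np.round(Ro.from_matrix(R.T@Rt).as_rotvec()/.15,2))
E
python3 - <<'E'
from h import *
cs=bot.camera("scene");ct=bot.camera("top")
h=((262.3,226.0),(263.9,185.8));r=((403.2,260.9),(151,241.5))
for n,p,z in(("hole",h,.15),("rod",r,.155)):
    print(n,atz(cs,p[0],z),atz(ct,p[1],z),tri([(cs,p[0]),(ct,p[1])]))
# stand top corners in top crop
C=[((x-300)/6.25+135.5,(y-300)/6.25+220.5) for x,y in((427,332),(588,420),(490,588),(328,494))]
P=[atz(ct,c,.065) for c in C];print(np.round(P,4),np.mean(P,0))
print([np.linalg.norm(P[i]-P[i-1]) for i in range(4)])
D=[(237,171.5),(337,183)];D=[atz(ct,c,.15) for c in D];print(D,np.linalg.norm(D[0]-D[1]))
print("beaker rim",atz(ct,(161.5,158.5),.09))
print("shaft base top",atz(ct,((457-300)/6.25+135.5,(459-300)/6.25+220.5),.065))
E
```

```text
hole [0.64866822 0.02690699 0.15      ] [0.6442218  0.02590719 0.15      ] [0.64585594 0.02509244 0.14711519]
rod [0.51449042 0.28705704 0.155     ] [0.5112291  0.28608496 0.155     ] [0.51184569 0.28621659 0.15272662]
[[0.5623 0.3003 0.065 ]
 [0.5265 0.2335 0.065 ]
 [0.4591 0.2707 0.065 ]
 [0.4965 0.3377 0.065 ]] [0.51109272 0.2855497  0.065     ]
[np.float64(0.0757163966343771), np.float64(0.07579331388387614), np.float64(0.07701880688808616), np.float64(0.07672952523686262)]
[array([0.67929719, 0.09000786, 0.15      ]), array([ 0.65149011, -0.14855025,  0.15      ])] 0.24017327593305118
beaker rim [0.7313975  0.28753362 0.09      ]
shaft base top [0.51069572 0.28592341 0.065     ]
```

```bash
python3 - <<'E'
from h import *
delta((.512,.286,.25),(.116,.993))
E
```

```text
pos [0.126  0.4839 0.2503] shift units [-1.694e+01 -3.770e+00  1.000e-02]
turn units [ 0.    0.   -0.92]
```

```bash
python3 -m handwheel '[{"dx":-0.9,"dy":-0.2},{"dx":-1,"dy":-0.2},{"dx":-1,"dy":-0.2},{"dx":-1,"dy":-0.2},{"dx":-1,"dy":-0.2},{"dx":-1,"dy":-0.2},{"dx":-1,"dy":-0.2},{"dx":-1,"dy":-0.2},{"dx":-1,"dy":-0.2},{"dx":-1,"dy":-0.2},{"dx":-1,"dy":-0.2},{"dx":-1,"dy":-0.2}]' 1
python3 -m handwheel '[{"dx":-1,"dy":-0.3},{"dx":-1,"dy":-0.3},{"dx":-1,"dy":-0.3},{"dx":-1,"dy":-0.3},{"dx":-1,"dy":-0.2},{"az":-0.9},{}]'
python3 - <<'E'
from h import *
delta((.512,.286,.25),(.116,.993))
c=bot.camera("wrist");save(c,"w1.png");print(c["eye"],proj(c,[(.512,.286,.155),(.511,.2858,.065)]))
for r in bot.trace("rod",c): print(r["rect"],r["confidence"])
E
```

```text
pos [0.126  0.4839 0.2503] shift units [-1.694e+01 -3.770e+00  1.000e-02]
turn units [ 0.    0.   -0.92]
[0.0560915  0.50238992 0.37472225] [[198.2877732  575.56517192]
 [211.65411248 495.97435536]]invalid input
invalid input
```

View pics/w1.png

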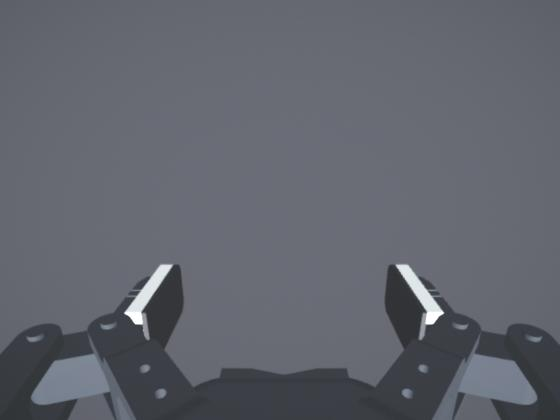

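The rows were refused, so the arm hasn't moved and the picture is unchanged. A row probably needs all six numbers.

```bash
python3 -m handwheel '[{"dx":-0.9,"dy":-0.2,"dz":0,"ax":0,"ay":0,"az":0}]' 1
```

```text
clock: 1.55
eef_pos: [0.1454, 0.4742, 0.2503]
tool_rot: [0.125, 0.992, 0.0, -0.0]
ft_force: [0.7, -0.5, 0.1]
grip_width: 0.0854
```

```bash
python3 -m handwheel '[{"dx":-1,"dy":-0.2,"dz":0,"ax":0,"ay":0,"az":0},{"dx":-1,"dy":-0.2,"dz":0,"ax":0,"ay":0,"az":0},{"dx":-1,"dy":-0.2,"dz":0,"ax":0,"ay":0,"az":0},{"dx":-1,"dy":-0.2,"dz":0,"ax":0,"ay":0,"az":0},{"dx":-1,"dy":-0.2,"dz":0,"ax":0,"ay":0,"az":0},{"dx":-1,"dy":-0.2,"dz":0,"ax":0,"ay":0,"az":0},{"dx":-1,"dy":-0.2,"dz":0,"ax":0,"ay":0,"az":0},{"dx":-1,"dy":-0.2,"dz":0,"ax":0,"ay":0,"az":0},{"dx":-1,"dy":-0.2,"dz":0,"ax":0,"ay":0,"az":0},{"dx":-1,"dy":-0.3,"dz":0,"ax":0,"ay":0,"az":0},{"dx":-1,"dy":-0.3,"dz":0,"ax":0,"ay":0,"az":0},{"dx":-1,"dy":-0.3,"dz":0,"ax":0,"ay":0,"az":0}]'
python3 -m handwheel '[{"dx":-1,"dy":-0.2,"dz":0,"ax":0,"ay":0,"az":0},{"dx":-1,"dy":-0.2,"dz":0,"ax":0,"ay":0,"az":0},{"dx":-1,"dy":-0.2,"dz":0,"ax":0,"ay":0,"az":0},{"dx":-1,"dy":-0.2,"dz":0,"ax":0,"ay":0,"az":0},{"dx":0,"dy":0,"dz":0,"ax":0,"ay":0,"az":-0.9},{"dx":0,"dy":0,"dz":0,"ax":0,"ay":0,"az":0}]'
python3 - <<'E'
from h import *
delta((.512,.286,.25),(.116,.993))
c=bot.camera("wrist");save(c,"w1.png");print(c["eye"],proj(c,[(.512,.286,.155),(.511,.2858,.065)]))
for r in bot.trace("rod",c): print(r["rect"],r["confidence"])
E
```

```text
clock: 2.75
eef_pos: [0.4207, 0.3318, 0.2503]
tool_rot: [0.127, 0.992, 0.0, 0.0]
ft_force: [0.3, 0.7, -0.0]
grip_width: 0.0849
clock: 3.35
eef_pos: [0.5122, 0.2873, 0.2499]
tool_rot: [0.061, 0.998, -0.0, -0.0]
ft_force: [0.3, 0.8, 0.5]
grip_width: 0.0851
pos [0.5122 0.2873 0.2499] shift units [ 0.   -0.05 -0.01]
turn units [-0.   -0.   -0.03]
[0.44048993 0.29630357 0.3743089 ] [[281.19674971 215.48880611]
 [281.52046413 183.46900487]]
[287.9, 203.6, 28.3, 46.9] 0.72
```

View pics/w1.png

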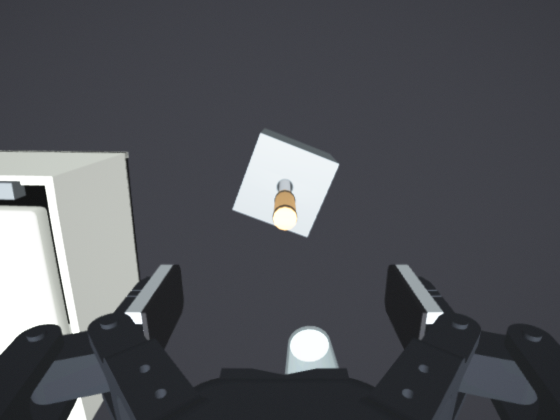

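Wrist view: handle top at (285,218), within 4 px of the prediction, and midway between the pads (column 283.5). I'll descend and grip.

```bash
python3 -m handwheel '[{"dx":0,"dy":0,"dz":0.8,"ax":0,"ay":0,"az":0},{"dx":-0.02,"dy":0,"dz":0.8,"ax":0,"ay":0,"az":0},{"dx":0,"dy":0,"dz":0.8,"ax":0,"ay":0,"az":0},{"dx":0,"dy":0,"dz":0.8,"ax":0,"ay":0,"az":0},{"dx":0,"dy":0,"dz":0.8,"ax":0,"ay":0,"az":0},{"dx":0,"dy":0,"dz":0.4,"ax":0,"ay":0,"az":0},{"dx":0,"dy":0,"dz":0,"ax":0,"ay":0,"az":0}]'
python3 - <<'E'
from h import *
c=bot.camera("wrist");save(c,"w2.png")
E
python3 -m handwheel '[{"dx":0,"dy":0,"dz":0,"ax":0,"ay":0,"az":0},{"dx":0,"dy":0,"dz":0,"ax":0,"ay":0,"az":0},{"dx":0,"dy":0,"dz":0,"ax":0,"ay":0,"az":0},{"dx":0,"dy":0,"dz":0,"ax":0,"ay":0,"az":0},{"dx":0,"dy":0,"dz":0,"ax":0,"ay":0,"az":0},{"dx":0,"dy":0,"dz":0,"ax":0,"ay":0,"az":0},{"dx":0,"dy":0,"dz":0,"ax":0,"ay":0,"az":0},{"dx":0,"dy":0,"dz":0,"ax":0,"ay":0,"az":0}]' -1
python3 - <<'E'
from h import *
c=bot.camera("wrist");save(c,"w3.png")
cv2.imwrite("pics/w23.png",cv2.resize(np.hstack([cv2.imread("pics/w2.png"),cv2.imread("pics/w3.png")]),(800,300)))
E
```

```text
clock: 4.15
eef_pos: [0.5106, 0.2876, 0.1388]
tool_rot: [0.06, 0.998, -0.001, -0.001]
ft_force: [-0.9, 0.5, -0.1]
grip_width: 0.0853
clock: 5.0
eef_pos: [0.5123, 0.2878, 0.1408]
tool_rot: [0.06, 0.998, 0.0, 0.0]
ft_force: [-0.7, -0.1, 4.6]
grip_width: 0.0143
```

View pics/w23.png

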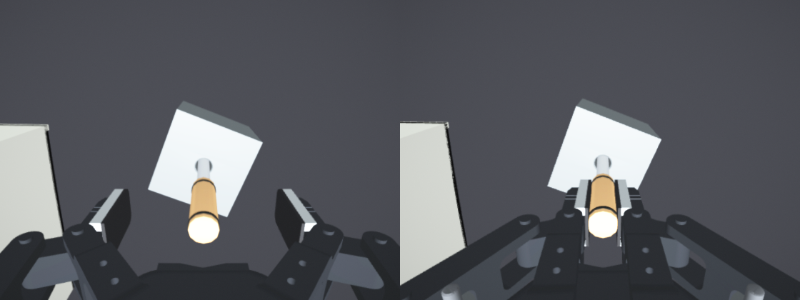

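Gripped on the handle, opening 14 mm. Home TCP is (0.5123, 0.2878, 0.1408). Next: lift straight up.

```bash
python3 -m handwheel '[{"dx":0,"dy":0,"dz":-0.3,"ax":0,"ay":0,"az":0},{"dx":0,"dy":0,"dz":-0.6,"ax":0,"ay":0,"az":0},{"dx":0,"dy":0,"dz":-0.8,"ax":0,"ay":0,"az":0},{"dx":0,"dy":0,"dz":-0.8,"ax":0,"ay":0,"az":0},{"dx":0,"dy":0,"dz":-0.8,"ax":0,"ay":0,"az":0},{"dx":0,"dy":0,"dz":-0.8,"ax":0,"ay":0,"az":0},{"dx":0,"dy":0,"dz":-0.8,"ax":0,"ay":0,"az":0},{"dx":0,"dy":0,"dz":-0.8,"ax":0,"ay":0,"az":0},{"dx":0,"dy":0,"dz":-0.7,"ax":0,"ay":0,"az":0},{"dx":0,"dy":0,"dz":-0.2,"ax":0,"ay":0,"az":0},{"dx":0,"dy":0,"dz":0,"ax":0,"ay":0,"az":0}]'
python3 - <<'E'
from h import *
delta((.646,.0275,.305),(.116,.993))
E
```

```text
clock: 6.15
eef_pos: [0.5123, 0.288, 0.3057]
tool_rot: [0.06, 0.998, 0.0, 0.0]
ft_force: [0.4, 0.3, -1.3]
grip_width: 0.0144
pos [0.5123 0.288  0.3057] shift units [-6.56 -9.7   0.03]
turn units [ 0.    0.01 -0.02]
```

```bash
python3 -m handwheel '[{"dx":-0.3,"dy":-0.5,"dz":0,"ax":0,"ay":0,"az":0},{"dx":-0.6,"dy":-0.9,"dz":0,"ax":0,"ay":0,"az":0},{"dx":-0.6,"dy":-0.9,"dz":0,"ax":0,"ay":0,"az":0},{"dx":-0.7,"dy":-1,"dz":0,"ax":0,"ay":0,"az":0},{"dx":-0.7,"dy":-1,"dz":0,"ax":0,"ay":0,"az":0},{"dx":-0.7,"dy":-1,"dz":0,"ax":0,"ay":0,"az":0},{"dx":-0.7,"dy":-1,"dz":0,"ax":0,"ay":0,"az":0},{"dx":-0.7,"dy":-1,"dz":0,"ax":0,"ay":0,"az":0},{"dx":-0.6,"dy":-0.9,"dz":0,"ax":0,"ay":0,"az":0},{"dx":-0.6,"dy":-0.9,"dz":0,"ax":0,"ay":0,"az":0},{"dx":-0.3,"dy":-0.6,"dz":0,"ax":0,"ay":0,"az":0},{"dx":0,"dy":0,"dz":0,"ax":0,"ay":0,"az":0}]'
python3 - <<'E'
from h import *
delta((.646,.0275,.305),(.116,.993))
p=bot.get_obs()["eef_pos"]
for n in("wrist","scene","top"):
    c=bot.camera(n);save(c,n+"4.png");print(n,"tip pred",proj(c,[p-[0,0,.131]]),"hole pred",proj(c,[(.646,.0275,.15)]))
    if n=="scene":
        im=cv2.imread("pics/scene4.png");cv2.imwrite("pics/s4z.png",cv2.resize(im[160:260,220:340],(720,600),interpolation=cv2.INTER_CUBIC))
E
```

```text
clock: 7.35
eef_pos: [0.6445, 0.0246, 0.3036]
tool_rot: [0.062, 0.998, -0.0, -0.001]
ft_force: [-0.3, 0.7, -1.0]
grip_width: 0.0143
pos [0.6445 0.0246 0.3036] shift units [-0.05  0.12 -0.06]
turn units [-0.01 -0.02 -0.05]
wrist tip pred [[283.32937373 200.95454928]] hole pred [[287.0592927  194.87169605]]
scene tip pred [[262.83488387 216.25952622]] hole pred [[263.46570022 225.61635652]]
top tip pred [[264.37864478 183.29196341]] hole pred [[263.22817199 185.07091465]]
```

View pics/wrist4.png

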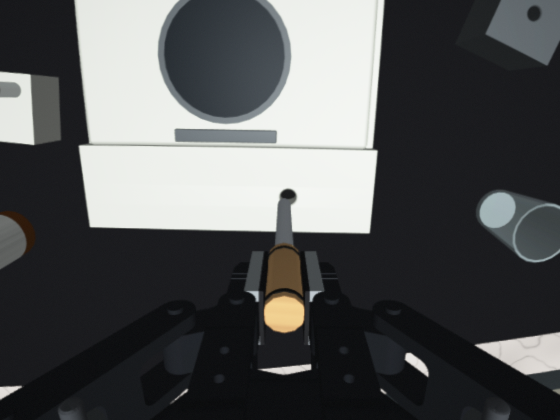

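View pics/s4z.png

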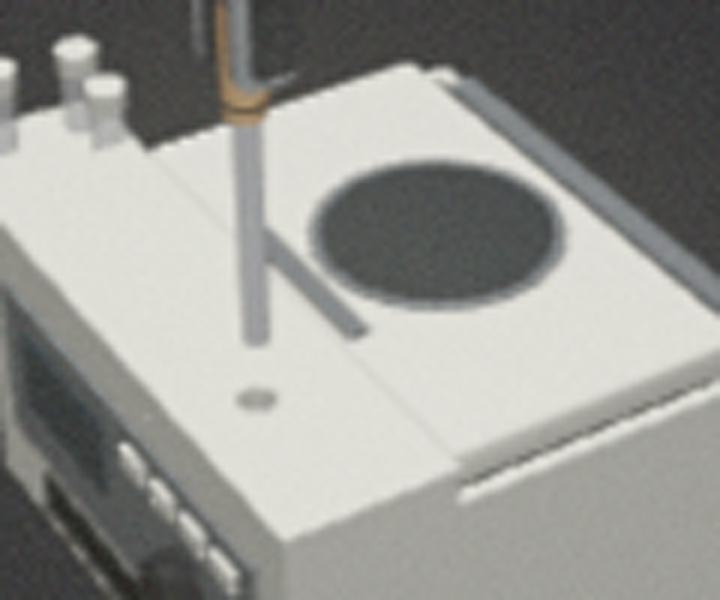

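View pics/top4.png

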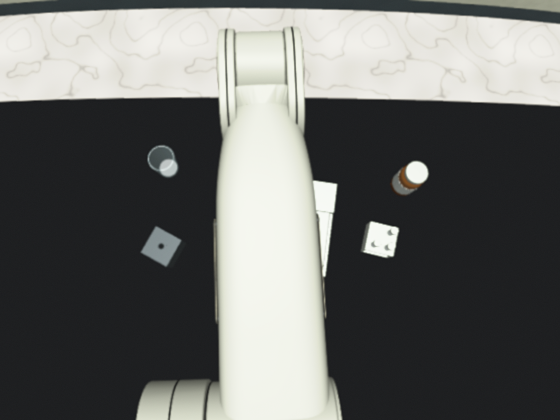

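Wrist view: the tip is near (285,203) with the hole at (288,195) just beyond. Scene: the tip hangs over the hole. I'll bring the tip closer and settle, then compare the two at nearly equal height.

```bash
python3 -m handwheel '[{"dx":0,"dy":0,"dz":0.2,"ax":0,"ay":0,"az":0},{"dx":0,"dy":0,"dz":0.25,"ax":0,"ay":0,"az":0},{"dx":0,"dy":0,"dz":0,"ax":0,"ay":0,"az":0},{"dx":0,"dy":0,"dz":0,"ax":0,"ay":0,"az":0}]'
cat > v.py <<'E'
from h import *
import sys
k=sys.argv[1]
delta((.646,.0275,.305),(.116,.993))
p=bot.get_obs()["eef_pos"]
c=bot.camera("wrist");save(c,"w%s.png"%k);s=bot.camera("scene");save(s,"s%s.png"%k)
for n,q in(("w",c),("s",s)): print(n,"tip pred",np.round(proj(q,[p-[0,0,.131]]),1),"below at .15",np.round(proj(q,[(p[0],p[1],.15)]),1))
W=cv2.resize(cv2.imread("pics/w%s.png"%k)[175:225,260:310],(500,500),interpolation=cv2.INTER_CUBIC)
S=cv2.resize(cv2.imread("pics/s%s.png"%k)[205:235,248:278],(300,500)[::1] and (300,300),interpolation=cv2.INTER_CUBIC)
o=np.zeros((500,800,3),np.uint8);o[:,:500]=W;o[:300,500:]=S
cv2.imwrite("pics/z%s.png"%k,o)
E
python3 v.py 5
```

```text
clock: 7.9
eef_pos: [0.644, 0.0282, 0.2937]
tool_rot: [0.059, 0.998, -0.0, -0.0]
ft_force: [-0.3, -0.7, -0.7]
grip_width: 0.0146
pos [0.644  0.0282 0.2937] shift units [-0.08 -0.02 -0.45]
turn units [-0.   -0.01 -0.02]
w tip pred [[283.2 200.7]] below at .15 [[283.2 196.3]]
s tip pred [[264.2 220.7]] below at .15 [[264.4 225.4]]
```

View pics/z5.png

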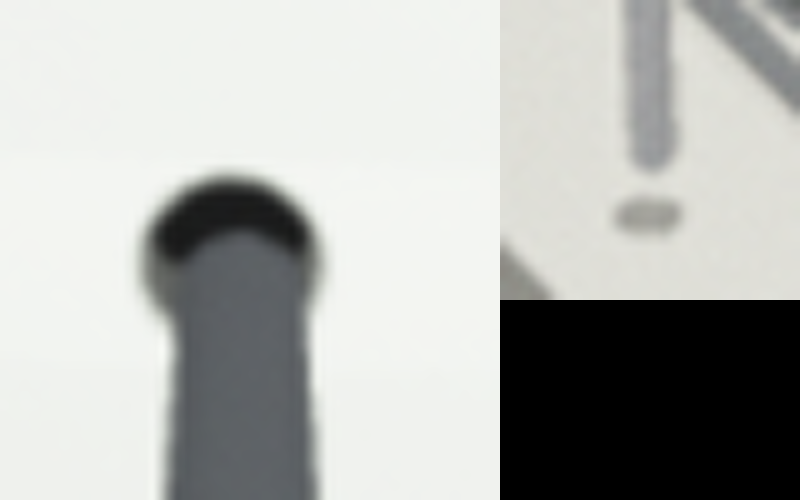

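```bash
python3 - <<'E'
from h import *
for n,tip,hole in(("wrist",(283.8,203.7),(282.7,200.6)),("scene",(262.7,221.0),(262.3,226.1))):
    c=bot.camera(n);print(n,(atz(c,hole,.15)-atz(c,tip,.1627))*1000, atz(c,tip,.1627),atz(c,hole,.15))
E
```

```text
wrist [  1.02655759  -1.00000354 -12.7       ] [0.64711595 0.02811854 0.1627    ] [0.64814251 0.02711853 0.15      ]
scene [  1.78779893   0.21797098 -12.7       ] [0.64708697 0.02695278 0.1627    ] [0.64887477 0.02717075 0.15      ]
```

```bash
python3 -m handwheel '[{"dx":-0.05,"dy":-0.02,"dz":0,"ax":0,"ay":0,"az":0},{"dx":0,"dy":0,"dz":0.15,"ax":0,"ay":0,"az":0},{"dx":0,"dy":0,"dz":0.15,"ax":0,"ay":0,"az":0},{"dx":0,"dy":0,"dz":0,"ax":0,"ay":0,"az":0},{"dx":0,"dy":0,"dz":0,"ax":0,"ay":0,"az":0}]'
python3 v.py 6
```

```text
clock: 8.6
eef_pos: [0.6454, 0.0269, 0.2862]
tool_rot: [0.06, 0.998, -0.0, -0.0]
ft_force: [-0.2, -0.2, -0.6]
grip_width: 0.0146
pos [0.6454 0.0269 0.2862] shift units [-0.02  0.03 -0.75]
turn units [-0.   -0.01 -0.02]
w tip pred [[283.2 200.6]] below at .15 [[283.2 198.8]]
s tip pred [[263.4 223.5]] below at .15 [[263.5 225.4]]
```

View pics/z6.png

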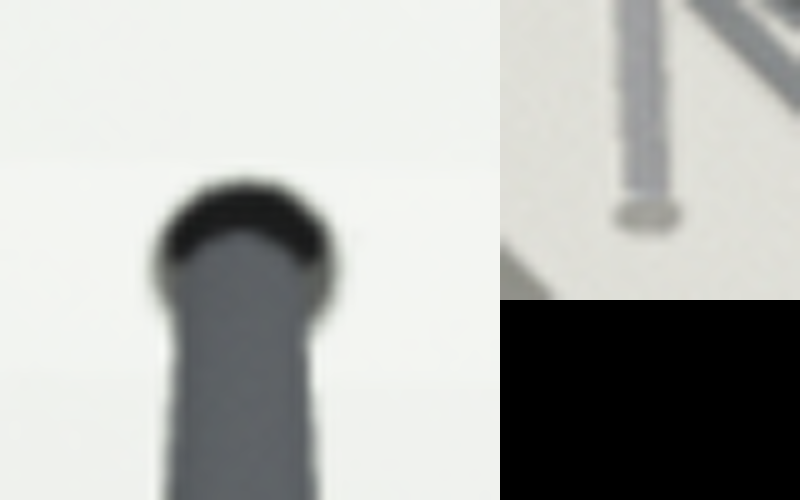

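Wrist view: tip centre and hole centre agree within about 0.5 mm in both directions. I'll lower it in small steps and watch the force.

```bash
python3 -m handwheel '[{"dx":0,"dy":0,"dz":0.1,"ax":0,"ay":0,"az":0},{"dx":0,"dy":0,"dz":0.1,"ax":0,"ay":0,"az":0},{"dx":0,"dy":0,"dz":0.1,"ax":0,"ay":0,"az":0},{"dx":0,"dy":0,"dz":0,"ax":0,"ay":0,"az":0}]'
python3 -m handwheel '[{"dx":0,"dy":0,"dz":0.1,"ax":0,"ay":0,"az":0},{"dx":0,"dy":0,"dz":0,"ax":0,"ay":0,"az":0}]'
python3 v.py 7
```

```text
clock: 9.1
eef_pos: [0.6453, 0.027, 0.2783]
tool_rot: [0.06, 0.998, -0.0, -0.001]
ft_force: [0.6, -0.4, -0.8]
grip_width: 0.0141
clock: 9.3
eef_pos: [0.6455, 0.027, 0.2761]
tool_rot: [0.06, 0.998, -0.0, -0.0]
ft_force: [-0.5, 0.5, -1.6]
grip_width: 0.0144
pos [0.6455 0.027  0.2761] shift units [-0.02  0.02 -1.15]
turn units [-0.   -0.   -0.02]
w tip pred [[283.1 200.6]] below at .15 [[283.1 202.4]]
s tip pred [[263.6 227.2]] below at .15 [[263.5 225.4]]
```

View pics/z7.png

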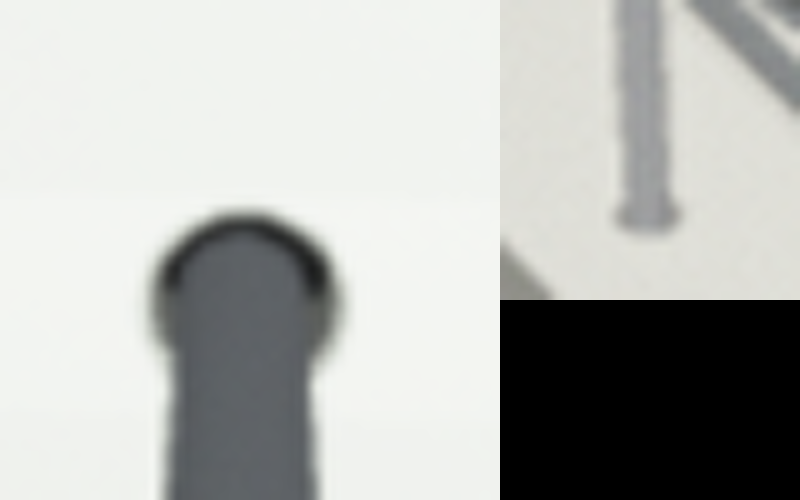

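The tip is inside the hole mouth, centred, with no contact force. I'll carry on down.

```bash
python3 -m handwheel '[{"dx":0,"dy":0,"dz":0.1,"ax":0,"ay":0,"az":0},{"dx":0,"dy":0,"dz":0.1,"ax":0,"ay":0,"az":0},{"dx":0,"dy":0,"dz":0.1,"ax":0,"ay":0,"az":0},{"dx":0,"dy":0,"dz":0,"ax":0,"ay":0,"az":0}]'
python3 -m handwheel '[{"dx":0,"dy":0,"dz":0.1,"ax":0,"ay":0,"az":0},{"dx":0,"dy":0,"dz":0.1,"ax":0,"ay":0,"az":0},{"dx":0,"dy":0,"dz":0,"ax":0,"ay":0,"az":0}]'
```

```text
clock: 9.8
eef_pos: [0.6453, 0.0269, 0.2684]
tool_rot: [0.06, 0.998, -0.0, -0.001]
ft_force: [0.5, -0.2, -1.4]
grip_width: 0.0144
clock: 10.1
eef_pos: [0.6454, 0.027, 0.2635]
tool_rot: [0.06, 0.998, -0.0, -0.0]
ft_force: [-0.4, -0.3, -1.2]
grip_width: 0.014
```

```bash
python3 -m handwheel '[{"dx":0,"dy":0,"dz":0.1,"ax":0,"ay":0,"az":0},{"dx":0,"dy":0,"dz":0,"ax":0,"ay":0,"az":0}]'
python3 -m handwheel '[{"dx":0,"dy":0,"dz":0.1,"ax":0,"ay":0,"az":0},{"dx":0,"dy":0,"dz":0,"ax":0,"ay":0,"az":0}]'
python3 -m handwheel '[{"dx":0,"dy":0,"dz":0.1,"ax":0,"ay":0,"az":0},{"dx":0,"dy":0,"dz":0,"ax":0,"ay":0,"az":0}]'
```

```text
clock: 10.3
eef_pos: [0.6455, 0.027, 0.2612]
tool_rot: [0.06, 0.998, -0.0, -0.0]
ft_force: [-1.0, -0.6, -0.9]
grip_width: 0.0139
clock: 10.5
eef_pos: [0.6455, 0.027, 0.2587]
tool_rot: [0.06, 0.998, -0.0, -0.0]
ft_force: [0.4, 0.2, -0.5]
grip_width: 0.0145
clock: 10.7
eef_pos: [0.6454, 0.0269, 0.2561]
tool_rot: [0.06, 0.998, -0.0, -0.0]
ft_force: [0.3, 0.8, -0.4]
grip_width: 0.0145
```

```bash
python3 -m handwheel '[{"dx":0,"dy":0,"dz":0.1,"ax":0,"ay":0,"az":0},{"dx":0,"dy":0,"dz":0,"ax":0,"ay":0,"az":0}]'
python3 -m handwheel '[{"dx":0,"dy":0,"dz":0.1,"ax":0,"ay":0,"az":0},{"dx":0,"dy":0,"dz":0,"ax":0,"ay":0,"az":0}]'
python3 -m handwheel '[{"dx":0,"dy":0,"dz":0.1,"ax":0,"ay":0,"az":0},{"dx":0,"dy":0,"dz":0,"ax":0,"ay":0,"az":0}]'
```

```text
clock: 10.9
eef_pos: [0.6454, 0.0269, 0.2536]
tool_rot: [0.06, 0.998, -0.0, -0.0]
ft_force: [0.3, 0.7, -1.6]
grip_width: 0.0143
clock: 11.1
eef_pos: [0.6454, 0.027, 0.2511]
tool_rot: [0.06, 0.998, -0.0, -0.0]
ft_force: [0.4, -0.2, 0.2]
grip_width: 0.0144
clock: 11.3
eef_pos: [0.6454, 0.027, 0.2486]
tool_rot: [0.06, 0.998, -0.0, -0.0]
ft_force: [0.1, 0.3, -0.8]
grip_width: 0.0143
```

```bash
python3 -m handwheel '[{"dx":0,"dy":0,"dz":0.1,"ax":0,"ay":0,"az":0},{"dx":0,"dy":0,"dz":0,"ax":0,"ay":0,"az":0}]'
python3 -m handwheel '[{"dx":0,"dy":0,"dz":0.1,"ax":0,"ay":0,"az":0},{"dx":0,"dy":0,"dz":0,"ax":0,"ay":0,"az":0}]'
python3 -m handwheel '[{"dx":0,"dy":0,"dz":0.1,"ax":0,"ay":0,"az":0},{"dx":0,"dy":0,"dz":0,"ax":0,"ay":0,"az":0}]'
```

```text
clock: 11.5
eef_pos: [0.6457, 0.027, 0.2466]
tool_rot: [0.06, 0.998, 0.0, 0.0]
ft_force: [-0.1, 0.3, -1.3]
grip_width: 0.0141
clock: 11.7
eef_pos: [0.646, 0.0269, 0.2458]
tool_rot: [0.06, 0.998, 0.0, 0.001]
ft_force: [-0.6, -0.3, 4.2]
grip_width: 0.0144
clock: 11.9
eef_pos: [0.6462, 0.0269, 0.2442]
tool_rot: [0.06, 0.998, 0.0, 0.002]
ft_force: [-2.3, -0.4, 7.2]
grip_width: 0.0146
```

Contact at TCP z ≈ 0.246 (pad yielding). From here I'll take finer steps.

```bash
python3 -m handwheel '[{"dx":0,"dy":0,"dz":0.06,"ax":0,"ay":0,"az":0},{"dx":0,"dy":0,"dz":0,"ax":0,"ay":0,"az":0}]'
python3 -m handwheel '[{"dx":0,"dy":0,"dz":0.06,"ax":0,"ay":0,"az":0},{"dx":0,"dy":0,"dz":0,"ax":0,"ay":0,"az":0}]'
```

```text
clock: 12.1
eef_pos: [0.6463, 0.0269, 0.2433]
tool_rot: [0.06, 0.998, 0.0, 0.002]
ft_force: [-2.3, -0.4, 9.6]
grip_width: 0.0145
clock: 12.3
eef_pos: [0.6463, 0.0269, 0.242]
tool_rot: [0.06, 0.998, 0.0, 0.003]
ft_force: [-1.7, 0.2, 10.4]
grip_width: 0.0145
```

```bash
python3 -m handwheel '[{"dx":0,"dy":0,"dz":0.04,"ax":0,"ay":0,"az":0},{"dx":0,"dy":0,"dz":0,"ax":0,"ay":0,"az":0}]'; python3 v.py 8 >/dev/null
```

```text
clock: 12.5
eef_pos: [0.6464, 0.0269, 0.2412]
tool_rot: [0.06, 0.998, 0.0, 0.003]
ft_force: [-1.6, -0.7, 11.0]
grip_width: 0.0145
```

```bash
python3 -m handwheel '[{"dx":0,"dy":0,"dz":0.04,"ax":0,"ay":0,"az":0},{"dx":0,"dy":0,"dz":0,"ax":0,"ay":0,"az":0}]'
python3 -m handwheel '[{"dx":0,"dy":0,"dz":0.03,"ax":0,"ay":0,"az":0},{"dx":0,"dy":0,"dz":0,"ax":0,"ay":0,"az":0}]'
```

```text
clock: 12.8
eef_pos: [0.6463, 0.0269, 0.24]
tool_rot: [0.06, 0.998, 0.0, 0.003]
ft_force: [-2.9, 0.0, 5.1]
grip_width: 0.0148
clock: 13.0
eef_pos: [0.6462, 0.0269, 0.2384]
tool_rot: [0.06, 0.998, 0.0, 0.002]
ft_force: [-1.4, -0.3, 7.7]
grip_width: 0.0145
```

The force dropped from 11 to about 7 N, so the catch has let go. I'll hold here and check the lid.

```bash
cp pics/s8.png pics/before.png; python3 -m handwheel '[{"dx":0,"dy":0,"dz":0,"ax":0,"ay":0,"az":0},{"dx":0,"dy":0,"dz":0,"ax":0,"ay":0,"az":0},{"dx":0,"dy":0,"dz":0,"ax":0,"ay":0,"az":0},{"dx":0,"dy":0,"dz":0,"ax":0,"ay":0,"az":0},{"dx":0,"dy":0,"dz":0,"ax":0,"ay":0,"az":0},{"dx":0,"dy":0,"dz":0,"ax":0,"ay":0,"az":0},{"dx":0,"dy":0,"dz":0,"ax":0,"ay":0,"az":0},{"dx":0,"dy":0,"dz":0,"ax":0,"ay":0,"az":0},{"dx":0,"dy":0,"dz":0,"ax":0,"ay":0,"az":0},{"dx":0,"dy":0,"dz":0,"ax":0,"ay":0,"az":0}]'
python3 - <<'E'
from h import *
c=bot.camera("scene");save(c,"s9.png")
a=cv2.imread("pics/before.png")[150:270,200:360];b=cv2.imread("pics/s9.png")[150:270,200:360]
cv2.imwrite("pics/z9.png",cv2.resize(np.hstack([a,b]),(800,300),interpolation=cv2.INTER_CUBIC))
E
```

```text
clock: 14.0
eef_pos: [0.6462, 0.0269, 0.2385]
tool_rot: [0.06, 0.998, 0.0, 0.002]
ft_force: [-1.9, -0.3, 7.7]
grip_width: 0.0142
```

View pics/z9.png

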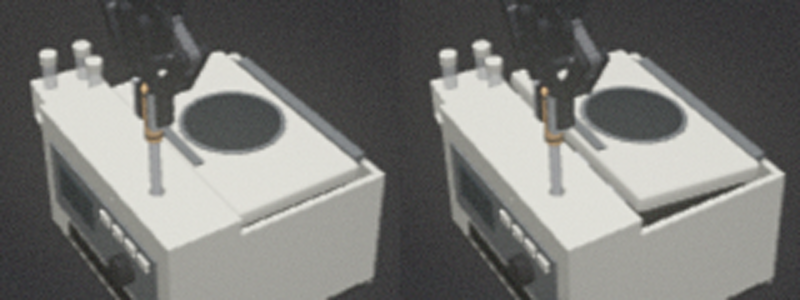

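The lid is clearly rising, with a dark gap at its side. I'll hold until it's fully up.

```bash
python3 -m handwheel '[{"dx":0,"dy":0,"dz":0,"ax":0,"ay":0,"az":0},{"dx":0,"dy":0,"dz":0,"ax":0,"ay":0,"az":0},{"dx":0,"dy":0,"dz":0,"ax":0,"ay":0,"az":0},{"dx":0,"dy":0,"dz":0,"ax":0,"ay":0,"az":0},{"dx":0,"dy":0,"dz":0,"ax":0,"ay":0,"az":0},{"dx":0,"dy":0,"dz":0,"ax":0,"ay":0,"az":0},{"dx":0,"dy":0,"dz":0,"ax":0,"ay":0,"az":0},{"dx":0,"dy":0,"dz":0,"ax":0,"ay":0,"az":0},{"dx":0,"dy":0,"dz":0,"ax":0,"ay":0,"az":0},{"dx":0,"dy":0,"dz":0,"ax":0,"ay":0,"az":0},{"dx":0,"dy":0,"dz":0,"ax":0,"ay":0,"az":0},{"dx":0,"dy":0,"dz":0,"ax":0,"ay":0,"az":0}]'
python3 -m handwheel '[{"dx":0,"dy":0,"dz":0,"ax":0,"ay":0,"az":0},{"dx":0,"dy":0,"dz":0,"ax":0,"ay":0,"az":0},{"dx":0,"dy":0,"dz":0,"ax":0,"ay":0,"az":0},{"dx":0,"dy":0,"dz":0,"ax":0,"ay":0,"az":0},{"dx":0,"dy":0,"dz":0,"ax":0,"ay":0,"az":0},{"dx":0,"dy":0,"dz":0,"ax":0,"ay":0,"az":0}]'
python3 -m handwheel '[{"dx":0,"dy":0,"dz":-0.2,"ax":0,"ay":0,"az":0},{"dx":0,"dy":0,"dz":-0.3,"ax":0,"ay":0,"az":0},{"dx":0,"dy":0,"dz":-0.5,"ax":0,"ay":0,"az":0},{"dx":0,"dy":0,"dz":-0.5,"ax":0,"ay":0,"az":0},{"dx":0,"dy":0,"dz":-0.5,"ax":0,"ay":0,"az":0},{"dx":0,"dy":0,"dz":-0.5,"ax":0,"ay":0,"az":0},{"dx":0,"dy":0,"dz":-0.6,"ax":0,"ay":0,"az":0},{"dx":0,"dy":0,"dz":-0.2,"ax":0,"ay":0,"az":0},{"dx":0,"dy":0,"dz":0,"ax":0,"ay":0,"az":0}]'
python3 - <<'E'
from h import *
c=bot.camera("scene");save(c,"s10.png")
a=cv2.imread("pics/before.png")[150:270,200:360];b=cv2.imread("pics/s10.png")[150:270,200:360]
cv2.imwrite("pics/z10.png",cv2.resize(np.hstack([a,b]),(800,300),interpolation=cv2.INTER_CUBIC))
delta((.5123,.2879,.315),(.116,.993))
E
```

```text
clock: 15.25
eef_pos: [0.6462, 0.0269, 0.2384]
tool_rot: [0.06, 0.998, 0.0, 0.002]
ft_force: [-1.9, -0.7, 8.7]
grip_width: 0.0144
clock: 15.85
eef_pos: [0.6462, 0.0269, 0.2385]
tool_rot: [0.06, 0.998, 0.0, 0.002]
ft_force: [-0.9, 0.3, 7.9]
grip_width: 0.0146
clock: 16.75
eef_pos: [0.646, 0.027, 0.3189]
tool_rot: [0.06, 0.998, 0.0, 0.001]
ft_force: [0.6, -0.3, -0.4]
grip_width: 0.0144
pos [0.6457 0.027  0.318 ] shift units [6.55 9.72 0.12]
turn units [-0.   -0.   -0.02]
```

View pics/z10.png

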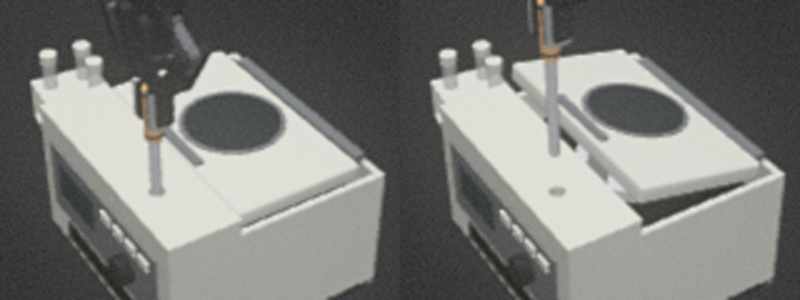

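The lid stands open and the rod is out. To go back, I'll move along the deck (+y) first to keep clear of the raised lid, then across to the stand.

```bash
python3 -m handwheel '[{"dx":0,"dy":0.5,"dz":0,"ax":0,"ay":0,"az":0},{"dx":0,"dy":0.9,"dz":0,"ax":0,"ay":0,"az":0},{"dx":0,"dy":1,"dz":0,"ax":0,"ay":0,"az":0},{"dx":0,"dy":1,"dz":0,"ax":0,"ay":0,"az":0},{"dx":0.5,"dy":1,"dz":0,"ax":0,"ay":0,"az":0},{"dx":0.9,"dy":1,"dz":0,"ax":0,"ay":0,"az":0},{"dx":0.9,"dy":1,"dz":0,"ax":0,"ay":0,"az":0},{"dx":1,"dy":1,"dz":0,"ax":0,"ay":0,"az":0},{"dx":1,"dy":0.9,"dz":0,"ax":0,"ay":0,"az":0},{"dx":1,"dy":0.8,"dz":0,"ax":0,"ay":0,"az":0},{"dx":0.8,"dy":0.5,"dz":0,"ax":0,"ay":0,"az":0},{"dx":0.4,"dy":0.1,"dz":0,"ax":0,"ay":0,"az":0}]'
python3 -m handwheel '[{"dx":0,"dy":0,"dz":0.8,"ax":0,"ay":0,"az":0},{"dx":0,"dy":0,"dz":0.8,"ax":0,"ay":0,"az":0},{"dx":0,"dy":0,"dz":0.7,"ax":0,"ay":0,"az":0},{"dx":0,"dy":0,"dz":0.6,"ax":0,"ay":0,"az":0},{"dx":0,"dy":0,"dz":0.4,"ax":0,"ay":0,"az":0},{"dx":0,"dy":0,"dz":0.1,"ax":0,"ay":0,"az":0},{"dx":0,"dy":0,"dz":0,"ax":0,"ay":0,"az":0}]'
python3 - <<'E'
from h import *
delta((.5123,.2879,.21),(.116,.993))
c=bot.camera("wrist");save(c,"w11.png");s=bot.camera("scene");save(s,"s11.png")
o=np.zeros((500,800,3),np.uint8)
o[:,:500]=cv2.resize(c["img"][140:260,225:345,::-1],(500,500),interpolation=cv2.INTER_CUBIC)
o[:400,500:]=cv2.resize(s["img"][270:330,375:420,::-1],(300,400),interpolation=cv2.INTER_CUBIC)
cv2.imwrite("pics/z11.png",o)
E
```

```text
clock: 18.0
eef_pos: [0.511, 0.2894, 0.3175]
tool_rot: [0.058, 0.998, -0.0, -0.001]
ft_force: [0.5, -0.7, -1.1]
grip_width: 0.0146
clock: 18.7
eef_pos: [0.5133, 0.2869, 0.233]
tool_rot: [0.06, 0.998, -0.0, -0.0]
ft_force: [-0.5, 0.2, -0.5]
grip_width: 0.0141
pos [0.5133 0.2869 0.233 ] shift units [0.04 0.03 0.92]
turn units [-0.   -0.   -0.03]
```

View pics/z11.png

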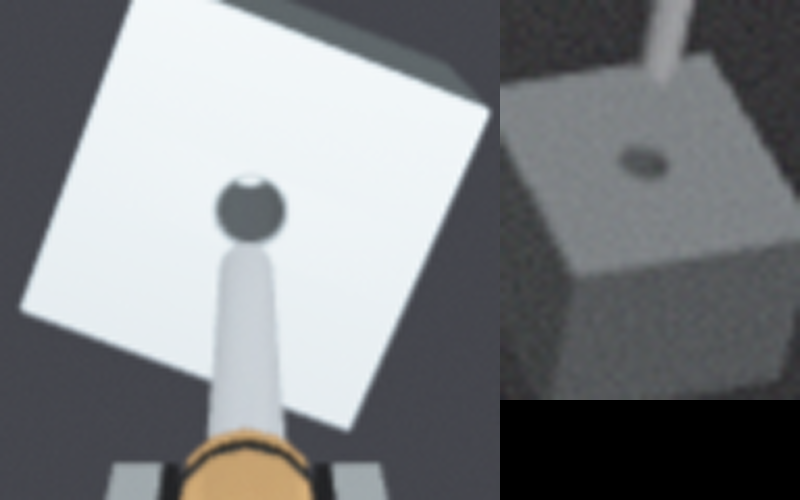

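The tip hangs in line with the stand's hole. I'll correct by 1 mm, go closer and compare.

```bash
python3 -m handwheel '[{"dx":0.04,"dy":0.04,"dz":0.5,"ax":0,"ay":0,"az":0},{"dx":0,"dy":0,"dz":0.5,"ax":0,"ay":0,"az":0},{"dx":0,"dy":0,"dz":0.12,"ax":0,"ay":0,"az":0},{"dx":0,"dy":0,"dz":0,"ax":0,"ay":0,"az":0},{"dx":0,"dy":0,"dz":0,"ax":0,"ay":0,"az":0}]'
python3 - <<'E'
from h import *
delta((.5123,.2879,.21),(.116,.993))
c=bot.camera("wrist");save(c,"w12.png");s=bot.camera("scene");save(s,"s12.png")
print(proj(c,[(.5123,.2879,.072),(.5123,.2879,.065)]))
o=np.zeros((500,800,3),np.uint8)
o[:,:500]=cv2.resize(c["img"][170:230,255:315,::-1],(500,500),interpolation=cv2.INTER_CUBIC)
o[:400,500:]=cv2.resize(s["img"][270:330,375:420,::-1],(300,400),interpolation=cv2.INTER_CUBIC)
cv2.imwrite("pics/z12.png",o)
E
```

```text
clock: 19.3
eef_pos: [0.5126, 0.2883, 0.2057]
tool_rot: [0.06, 0.998, 0.0, 0.0]
ft_force: [-0.0, -0.7, -1.0]
grip_width: 0.0145
pos [0.5126 0.2883 0.2057] shift units [ 0.01 -0.02 -0.17]
turn units [ 0.    0.   -0.02]
[[282.50642704 199.24049059]
 [282.53005878 196.84660625]]
```

View pics/z12.png

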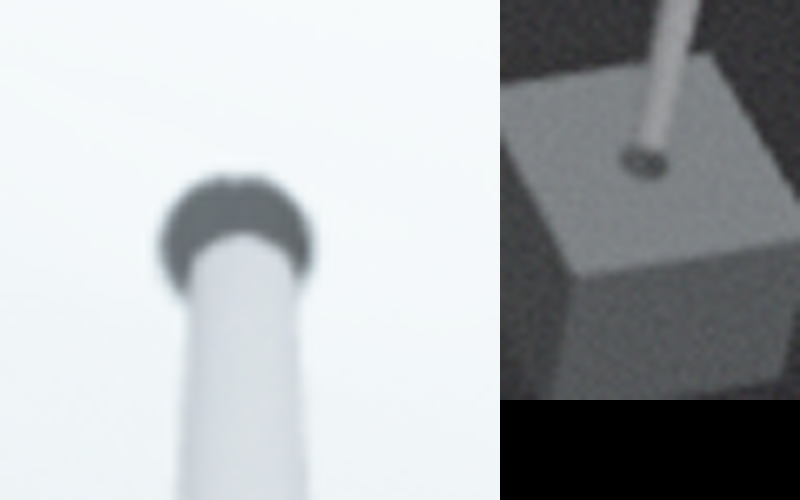

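Tip against hole: about 0.5 mm too far in +y and up to 1 mm in +x. I'll correct that and enter.

```bash
python3 -m handwheel '[{"dx":0.03,"dy":-0.02,"dz":0,"ax":0,"ay":0,"az":0},{"dx":0,"dy":0,"dz":0.15,"ax":0,"ay":0,"az":0},{"dx":0,"dy":0,"dz":0.15,"ax":0,"ay":0,"az":0},{"dx":0,"dy":0,"dz":0.15,"ax":0,"ay":0,"az":0},{"dx":0,"dy":0,"dz":0,"ax":0,"ay":0,"az":0}]'
python3 -m handwheel '[{"dx":0,"dy":0,"dz":0.2,"ax":0,"ay":0,"az":0},{"dx":0,"dy":0,"dz":0.2,"ax":0,"ay":0,"az":0},{"dx":0,"dy":0,"dz":0,"ax":0,"ay":0,"az":0}]'
```

```text
clock: 19.9
eef_pos: [0.5111, 0.2876, 0.193]
tool_rot: [0.06, 0.998, -0.001, -0.001]
ft_force: [0.3, -0.2, -1.4]
grip_width: 0.0143
clock: 20.2
eef_pos: [0.511, 0.2876, 0.1829]
tool_rot: [0.06, 0.998, -0.001, -0.001]
ft_force: [-0.1, -0.2, -1.0]
grip_width: 0.0142
```

The rod is in the hole with no side force. I'll lower it until it meets the floor (TCP z ≈ 0.141).

```bash
python3 -m handwheel '[{"dx":0,"dy":0,"dz":0.4,"ax":0,"ay":0,"az":0},{"dx":0,"dy":0,"dz":0.4,"ax":0,"ay":0,"az":0},{"dx":0,"dy":0,"dz":0.4,"ax":0,"ay":0,"az":0},{"dx":0,"dy":0,"dz":0.3,"ax":0,"ay":0,"az":0},{"dx":0,"dy":0,"dz":0,"ax":0,"ay":0,"az":0}]'
python3 -m handwheel '[{"dx":0,"dy":0,"dz":0.1,"ax":0,"ay":0,"az":0},{"dx":0,"dy":0,"dz":0,"ax":0,"ay":0,"az":0}]'
```

```text
clock: 20.7
eef_pos: [0.5107, 0.2874, 0.1447]
tool_rot: [0.06, 0.998, -0.001, -0.001]
ft_force: [-0.5, -0.4, -1.4]
grip_width: 0.0147
clock: 20.9
eef_pos: [0.5116, 0.2879, 0.1441]
tool_rot: [0.06, 0.998, 0.0, 0.0]
ft_force: [0.0, 0.5, -0.6]
grip_width: 0.0142
```

```bash
python3 -m handwheel '[{"dx":0,"dy":0,"dz":0.06,"ax":0,"ay":0,"az":0},{"dx":0,"dy":0,"dz":0,"ax":0,"ay":0,"az":0}]'
python3 -m handwheel '[{"dx":0,"dy":0,"dz":0.06,"ax":0,"ay":0,"az":0},{"dx":0,"dy":0,"dz":0,"ax":0,"ay":0,"az":0}]'
```

```text
clock: 21.1
eef_pos: [0.5117, 0.2879, 0.1428]
tool_rot: [0.06, 0.998, 0.0, 0.0]
ft_force: [-0.2, -0.6, -1.6]
grip_width: 0.0143
clock: 21.3
eef_pos: [0.5115, 0.2878, 0.141]
tool_rot: [0.06, 0.998, -0.0, -0.0]
ft_force: [-0.7, -0.4, -0.2]
grip_width: 0.0141
```

The rod is at its original height. Open the gripper, wait, then go straight up.

```bash
python3 -m handwheel '[{"dx":0,"dy":0,"dz":0,"ax":0,"ay":0,"az":0},{"dx":0,"dy":0,"dz":0,"ax":0,"ay":0,"az":0},{"dx":0,"dy":0,"dz":0,"ax":0,"ay":0,"az":0},{"dx":0,"dy":0,"dz":0,"ax":0,"ay":0,"az":0},{"dx":0,"dy":0,"dz":0,"ax":0,"ay":0,"az":0},{"dx":0,"dy":0,"dz":0,"ax":0,"ay":0,"az":0},{"dx":0,"dy":0,"dz":0,"ax":0,"ay":0,"az":0}]' 1
python3 -m handwheel '[{"dx":0,"dy":0,"dz":-0.4,"ax":0,"ay":0,"az":0},{"dx":0,"dy":0,"dz":-0.8,"ax":0,"ay":0,"az":0},{"dx":0,"dy":0,"dz":-0.8,"ax":0,"ay":0,"az":0},{"dx":0,"dy":0,"dz":-0.8,"ax":0,"ay":0,"az":0},{"dx":0,"dy":0,"dz":-0.8,"ax":0,"ay":0,"az":0},{"dx":0,"dy":0,"dz":-0.8,"ax":0,"ay":0,"az":0},{"dx":0.5,"dy":0,"dz":0,"ax":0,"ay":0,"az":0},{"dx":1,"dy":0,"dz":0,"ax":0,"ay":0,"az":0},{"dx":1,"dy":0,"dz":0,"ax":0,"ay":0,"az":0},{"dx":1,"dy":0,"dz":0,"ax":0,"ay":0,"az":0},{"dx":0.5,"dy":0,"dz":0,"ax":0,"ay":0,"az":0},{"dx":0,"dy":0,"dz":0,"ax":0,"ay":0,"az":0}]'
python3 - <<'E'
from h import *
s=bot.camera("scene");save(s,"s13.png");t=bot.camera("top");save(t,"t13.png")
s0=cv2.imread("pics/scene0.png");t0=cv2.imread("pics/top0.png")
f=lambda im:cv2.resize(im[150:330,210:430],(400,327));g=lambda im:cv2.resize(im[140:280,130:440],(400,181))
cv2.imwrite("pics/z13.png",np.vstack([np.hstack([f(s0),f(s["img"][:,:,::-1])]),np.hstack([g(t0),g(t["img"][:,:,::-1])])]))
z=lambda im:cv2.resize(im[251:299,376:424],(380,380),interpolation=cv2.INTER_NEAREST)
cv2.imwrite("pics/z14.png",np.hstack([z(s0),z(s["img"][:,:,::-1])]))
for r in bot.trace("rod",s): print(r["rect"],r["confidence"])
E
```

```text
clock: 22.0
eef_pos: [0.5116, 0.2879, 0.1411]
tool_rot: [0.06, 0.998, 0.0, 0.0]
ft_force: [-0.3, -0.1, 0.1]
grip_width: 0.0854
clock: 23.2
eef_pos: [0.4113, 0.3001, 0.252]
tool_rot: [0.059, 0.998, 0.0, 0.0]
ft_force: [1.2, 0.4, 0.1]
grip_width: 0.0852
[402.9, 276.1, 13.2, 33.2] 0.72
```

View pics/z13.png

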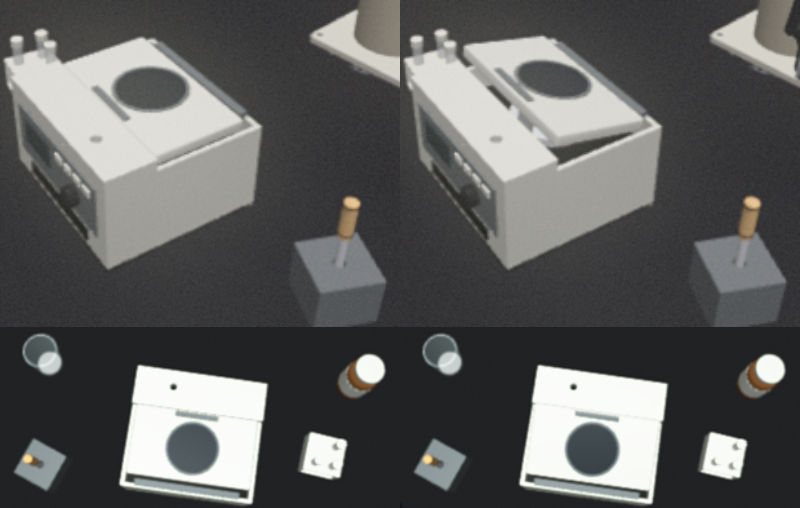

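View pics/z14.png

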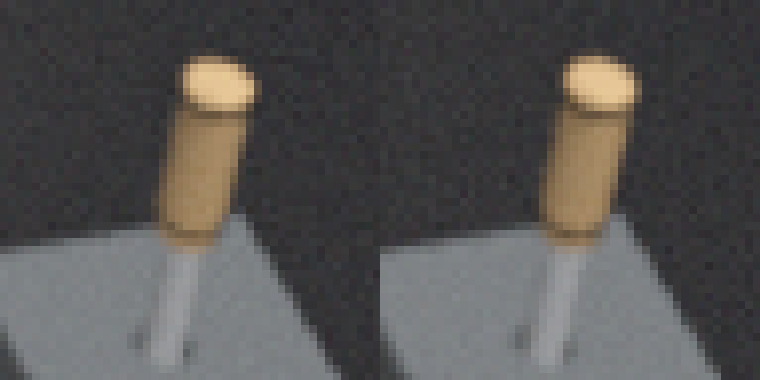

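The rod looks just as it did at the start, the lid is open, and the bystanders haven't moved. I'll hand in the job.

```bash
python3 -c "
from workcell import bot
print(bot.job_done())"
```

```text
the job is handed in; nothing more can be done
None
```

The lid is open, the rod is back upright in its stand, and the job is handed in (about 23 s of the 64 s used). `job_done()` reports no verdict, so the result rests on my own checks.

- **What I did:** I lifted the rod from its stand, lined its tip up with the release hole using the wrist and scene cameras, and pushed down in small steps. The pad was met about 35 mm below the deck top. The catch let go after about 6 mm of travel. I held the pad down about 3 s while the lid rose, then returned the rod to its stand and released it.
- **Force:** the highest wrist reading was 11 N (about 12 N allowing for the rod's weight). I read it only at the end of each call, so a short peak in between could have gone unseen.
- **Last checks:** in the final scene and top pictures the lid stands open and holds without the rod. The rod matches its starting picture to within about a pixel, and the beaker, bottle and tube rack show no visible movement. The gripper is open and well clear. I judged the lid angle by eye and did not measure it.
- **Failed or disagreed:** my first two move calls were refused, because every row needs all six numbers. The cameras disagreed by 1 to 5 mm on absolute positions, so I aligned the tip to each hole by comparing them in the same picture.

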